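Make up a bottle jack's extension stack for a frame lift

ROBOT

A 7-joint arm with a two-finger parallel gripper is mounted at the origin on the work surface. World frame = base frame: x ahead of the robot, y to its left, z up, the work surface at z = 0. Lengths are in m, angles in rad, forces in N, time in s.
With the tool pointing down it reaches from about 0.4 to 0.875 m from the base axis. Payload 6.5 kg.
Tool frame: the origin (TCP) lies at the centre of the arm's flange, where the gripper is bolted on; the fingertips stand 166 mm ahead of it and the grasp point (between the pads) lies 147 mm ahead of it (tip_reach is the y of the fingertips in the tool frame, in m); y points along the fingers, x is the direction in which the jaws open and shut, and the axes are right-handed (so a half turn about y gives the same grasp; the last joint's range is limited). The gripper opens to 88 mm and grips with 3 to 60 N. Pads are 18 mm wide; open, the fingers measure 123 mm over their backs; the gripper's body (75 mm by 187 mm) begins 45 mm behind the grasp point.
Start: joints at [1.186, 0.536, -0.004, 1.538, 0.003, 1.067, -0.071], TCP at [0.204, -0.617, 0.405] pointing down, gripper open.
Joint ranges: [-2.7, 2.7], [-0.37, 2.16], [-1.27, 1.26], [0.24, 2.4], [-1.31, 4.45], [0.19, 1.91], [-2.76, 2.76]. Speed limits (rad/s): [2.39, 2.39, 3.14, 3.14, 3.14, 3.14, 3.14].

INTERFACE

Orientations are given as a unit quaternion [x, y, z, w].
In Python, from plant import * gives the robot as it stands. Calls block until the motion is done:
- move_pose(position, orientation): joint-space move of the TCP to a pose.
- move_l(position, rate=0.15, attitude=None): straight line of the TCP; attitude=None keeps the orientation; rate is the mean speed in m/s.
- goto_joints(angles): joint-space move.
- command_gripper(opening, grip_force=None): finger opening in m; grip_force is the grip in N (None keeps the last); returns when the fingers have stopped.
- dwell(seconds).
- solve_ik(position, orientation): joint angles nearest the present ones, or None.
- read_state(): the state.
- grab_frame(name): name is "scene" or "top" or "wrist"; returns (picture, depth): 400x640x3 uint8, red, green, blue; 400x640 float32, m along the optical axis (not along the pixel's ray), 0 where there is no reading.
- calibration(name): a dict with "fx", "fy", "cx", "cy" (pixels), "world_from_camera" (4x4, takes a point from camera to world coordinates); the wrist camera has in their place "tool_from_camera" (4x4, takes a point from camera to tool coordinates, whose origin is the TCP and whose axes are the tool frame's). Camera axes: x right, y down, z forward; pixel columns grow to the right and rows downward; lengths in m; the calibration is good to about 2 mm. A picture is of the moment at which its call begins: read the wrist's pose just before it. calibration takes no time and is no camera call.
A pose or a line that the arm cannot do raises IKError and nothing moves.
- close_job(): hands the job in, once; it reports no verdict.
The state is a dict: "clock": time; "qpos": joint angles; "qvel": joint speeds; "joint_torque": joint torques, N m; "position": TCP position; "tcp_rot": TCP orientation; "force": force on the tool from outside, world axes, zero at the start; "ft_torque": the same for the moment, N m; "opening": finger opening in m.
Only numpy, scipy, OpenCV 4.12 (cv2) and the standard library are available. Lean on these libraries where they do the work, as an engineer would, in place of code of your own. Each camera call takes 0.05 s, during which the arm holds its last target.

TASK

Make up the red bottle jack to lift the truck by its frame: drop the extensions over the ram's spigot with the long blue one first, then the middle bare aluminium one, then the short green one, and finish with the flat black rubber pad on top, each fully home on the one below before you add the next. Leave the axle cradle, the yellow lug nut cover and the hub brush where they are.

Things in the scene. Friction and masses are not known exactly. Their poses are not given: they have to be found in the camera images.
- jack: Red bottle jack, fixed: base 118 x 88 x 12 mm, body 62 mm in diameter, pump on its -x side (out to 91 mm from the ram, 103 mm high). The ram's round steel head, 44 mm in diameter, has its flat seat 120 mm above the bench with a central steel spigot 14 mm high (23 mm dia. for the lowest 5 mm, then tapering to 12 mm). Origin: on the bench under the ram's axis, z up.
- ext_long: Long, blue jack extension, about 240 g: bar 46 mm in diameter, 55 mm tall plus a steel spigot 14 mm high (23 mm dia. for the lowest 5 mm, then tapering to 12 mm) on top; socket below, 27 mm bore, 18 mm deep, drops over a spigot until the flat faces meet. Stands upright. Origin: centre of its underside, z up; seat for the next piece 55 mm above it. Take it by its sides.
- ext_mid: Middle, bare aluminium jack extension, about 150 g: bar 46 mm in diameter, 35 mm tall plus a steel spigot 14 mm high (23 mm dia. for the lowest 5 mm, then tapering to 12 mm) on top; socket below, 27 mm bore, 18 mm deep, drops over a spigot until the flat faces meet. Stands upright. Origin: centre of its underside, z up; seat for the next piece 35 mm above it. Take it by its sides.
- ext_short: Short, green jack extension, about 100 g: bar 46 mm in diameter, 26 mm tall plus a steel spigot 14 mm high (23 mm dia. for the lowest 5 mm, then tapering to 12 mm) on top; socket below, 27 mm bore, 18 mm deep, drops over a spigot until the flat faces meet. Stands upright. Origin: centre of its underside, z up; seat for the next piece 26 mm above it. Take it by its sides.
- pad: Flat lifting pad, about 180 g: steel pan with a ribbed black rubber face, 56 mm in diameter from 18 to 30 mm above its underside, on a 40 mm collar; 30 mm tall in all; socket below, 27 mm bore, 18 mm deep, drops over a spigot until the flat faces meet. Stands face up on the bench. Origin: centre of its underside, z up. Take it by the pan's rim.
- cradle: Axle cradle, not wanted for this job: dark steel V-shaped saddle 50 mm long, 60 mm wide over its two wings, 48 mm tall, on a 40 mm collar. Loose; origin at the centre of its underside, z up, the V runs along its x axis.
- nut_cover: Yellow plastic hexagonal lug nut cover, 33 mm in diameter at its flange, 37 mm tall, standing on the bench. Loose, not part of the job; origin at the centre of its underside, z up.
- hub_brush: Small hub brush with an aluminium handle, lying flat: 155 mm long, handle 16 mm thick, dark bristle head 28 mm thick at its +x end. Loose, not part of the job; origin under its middle at bench level, handle along -x.
Not all that is in view belongs to the job. Several things have the shape of the ext_long; the one meant has the colours described above.

How it is judged:
On the way, in this order (a step that is already met when the one before it is completed fails the run):
1. the long blue extension sits fully home on the jack's ram (horizontal distance between ext_long and jack below 0.005 m and z of ext_long in the frame of jack between 0.116 and 0.124 m and angle between ext_long's own z axis and vertical below 0.07 rad), for 0.2 s.
2. the middle bare aluminium extension sits fully home on the blue one (horizontal distance between ext_mid and ext_long below 0.005 m and z of ext_mid in the frame of ext_long between 0.051 and 0.059 m and angle between ext_mid's own z axis and vertical below 0.07 rad), for 0.2 s.
3. the short green extension sits fully home on the aluminium one (horizontal distance between ext_short and ext_mid below 0.005 m and z of ext_short in the frame of ext_mid between 0.031 and 0.039 m and angle between ext_short's own z axis and vertical below 0.07 rad), for 0.2 s.
4. the black rubber pad sits fully home on the green extension (horizontal distance between pad and ext_short below 0.005 m and z of pad in the frame of ext_short between 0.022 and 0.03 m and angle between pad's own z axis and vertical below 0.07 rad), for 0.2 s.
At the end, for the whole second after the job is handed in: Blue extension on the ram, aluminium on it, green on that, rubber pad on top: each fully seated (within 4 mm in height, 5 mm off-centre, 4 degrees upright), released and at rest; cradle, nut cover and hub brush within 30 mm of where they stood (all of step 1 and all of step 2 and all of step 3 and all of step 4 and linear speed of each of ext_long, ext_mid, ext_short, pad below 0.02 m/s and angular speed of each of ext_long, ext_mid, ext_short, pad below 0.2 rad/s and distance of each of cradle, nut_cover, hub_brush from where it was at the start of the episode below 0.03 m); the robot touches nothing.
It fails at once if the axle cradle is moved more than 30 mm (distance of cradle from where it was at the start of the episode above 0.03 m).
It fails at once if the yellow lug nut cover is moved more than 30 mm (distance of nut_cover from where it was at the start of the episode above 0.03 m).
It fails at once if the hub brush is moved more than 30 mm (distance of hub_brush from where it was at the start of the episode above 0.03 m).
It also fails if it takes over 101 s, if anything falls off the work surface, if the arm or the gripper's body presses on something with over 40 N, if the wrist force passes 120 N, or if a joint passes its speed limit or range.

## Working session

There is one attempt and no reset: what is moved stays moved. The work goes in short steps, each a Python script; the robot and the scene stay as the last script left them, time stands still between calls to the robot, and variables do not carry over. Pictures are saved under pics/ and viewed, and the job is handed in when it is done.

```bash
ls; mkdir -p pics; python3 - <<'E'
from plant import *
import cv2,numpy as np
for n in("scene","top"):
    p,d=grab_frame(n);cv2.imwrite(f"pics/{n}0.png",p[:,:,::-1]);np.save(f"pics/{n}0.npy",d)
    c=calibration(n);print(n,c)
print(calibration("wrist"));print(read_state())
E
```

```text
pics
scene {'fx': 381.4768263710844, 'fy': 381.4768263710844, 'cx': 323.274616577708, 'cy': 201.30621317360252, 'world_from_camera': array([[-0.72208266,  0.48861098, -0.4897509 ,  0.97842485],
       [ 0.69179432,  0.50573449, -0.5154156 ,  0.39567481],
       [-0.0041538 , -0.71097956, -0.70320041,  0.5868179 ],
       [ 0.        ,  0.        ,  0.        ,  1.        ]])}
top {'fx': 427.7654025278191, 'fy': 427.7654025278191, 'cx': 319.4348290271438, 'cy': 199.68480593949616, 'world_from_camera': array([[ 0.01962739, -0.98431723,  0.17531215,  0.41386511],
       [-0.99957971, -0.02306058, -0.01756743,  0.01511781],
       [ 0.02133472, -0.17489367, -0.98435615,  1.0913842 ],
       [ 0.        ,  0.        ,  0.        ,  1.        ]])}
{'fx': 293.27903053820154, 'fy': 293.27903053820154, 'cx': 320.81672065734057, 'cy': 200.62707468298504, 'tool_from_camera': array([[ 9.99999854e-01,  4.39027005e-04, -3.14361887e-04,
        -7.14142605e-04],
       [ 4.28328746e-04, -2.90460247e-01,  9.56886964e-01,
         1.95938941e-02],
       [ 3.28789586e-04, -9.56886959e-01, -2.90460393e-01,
         7.49182284e-02],
       [ 0.00000000e+00,  0.00000000e+00,  0.00000000e+00,
         1.00000000e+00]])}
{'clock': 0.1, 'qpos': array([ 1.18579814,  0.53707852, -0.00442847,  1.53870672,  0.00258972,
        1.06729095, -0.07119185]), 'qvel': array([ 0.0001084 , -0.00081089,  0.00192065, -0.0022409 ,  0.00128196,
       -0.000244  , -0.00057386]), 'joint_torque': array([ 3.27309433e-03, -5.72087681e+01,  9.94435586e-01, -2.52233040e+01,
       -5.61333681e-02,  1.34217276e-02,  1.25381194e-05]), 'position': array([ 0.20364461, -0.61698796,  0.40396066]), 'tcp_rot': array([-0.57276242,  0.41472418, -0.41383566,  0.5733124 ]), 'force': array([ 0.20150381,  0.57014745, -0.5284581 ]), 'ft_torque': array([ 0.00875796, -0.01423923,  0.00152254]), 'opening': 0.08795353586834706}
```

View pics/top0.png

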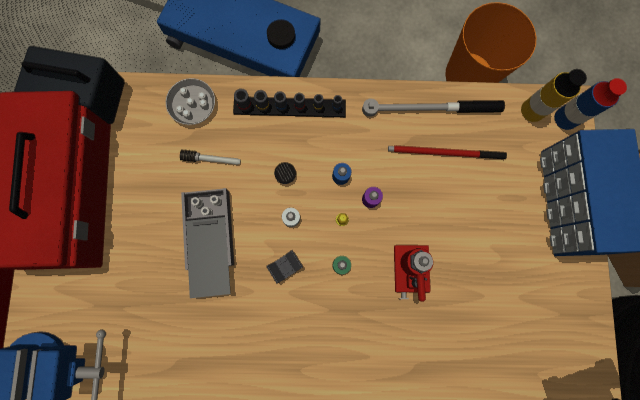

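View pics/scene0.png

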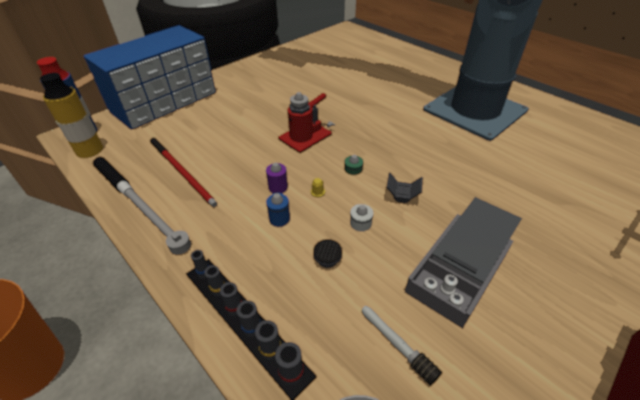

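Top view shows blue (342,173), the purple decoy (372,197), pad (285,173), aluminium (291,217), green (342,265), cradle (285,267), nut cover (343,218), brush (210,158), jack head (423,261). Next I measure each with the depth.

```bash
cat > h.py <<'E'
import numpy as np,cv2
from plant import *
def cloud(n,d,Twc=None):
    c=calibration(n);T=c["world_from_camera"] if Twc is None else Twc
    v,u=np.mgrid[:400,:640]
    P=np.stack([(u-c["cx"])/c["fx"]*d,(v-c["cy"])/c["fy"]*d,d],-1)
    W=P@T[:3,:3].T+T[:3,3]; W[d==0]=np.nan
    return W
def mec(xy):
    (a,b),r=cv2.minEnclosingCircle(xy.astype(np.float32)); return np.array([a,b]),r
E
python3 - <<'E'
from h import *
dt=np.load("pics/top0.npy");ds=np.load("pics/scene0.npy")
WT=cloud("top",dt);WS=cloud("scene",ds)
for n,(u,v) in dict(blue=(342,173),purple=(372,197),pad=(285,173),mid=(291,217),green=(342,265),cradle=(285,267),nut=(343,218),brush=(190,156),brushh=(225,160),jack=(423,261),bench=(320,320)).items():
    c=WT[v,u]
    out=[n,c.round(3)]
    for W in(WT,WS):
        W=W.reshape(-1,3);W=W[np.linalg.norm(W[:,:2]-c[:2],axis=1)<0.05]
        zt=np.nanpercentile(W[:,2],99) if len(W) else 0
        s=W[W[:,2]>.012]
        if n=="jack": s=W[W[:,2]>.115]
        if len(s)<5: continue
        m,r=mec(s[:,:2]);out+=[s[:,2].max().round(3),m.round(4),round(r,4),s[:,:2].mean(0).round(4),len(s)]
        # seat band
        hs={'blue':.055,'mid':.035,'green':.026,'pad':.03,'jack':.12,'purple':.055}.get(n)
        if hs:
            b=s[abs(s[:,2]-hs)<.004]
            if len(b)>5: m,r=mec(b[:,:2]);out+=['seat',m.round(4),round(r,4),b[:,2].mean().round(4)]
    print(*out)
E
```

```text
blue [ 0.664 -0.057  0.068] 0.072 [ 0.6721 -0.0584] 0.0233 [ 0.668  -0.0569] 316 seat [ 0.6722 -0.0583] 0.0233 0.0552 0.07 [ 0.6722 -0.0596] 0.0241 [ 0.6786 -0.0508] 609 seat [ 0.6723 -0.0601] 0.0237 0.0545
purple [ 0.607 -0.132  0.063] 0.073 [ 0.6129 -0.1361] 0.0232 [ 0.6096 -0.1337] 320 seat [ 0.6133 -0.1361] 0.0229 0.0555 0.07 [ 0.6135 -0.1371] 0.0243 [ 0.6199 -0.128 ] 522 seat [ 0.6131 -0.1376] 0.0237 0.0544
pad [0.669 0.085 0.033] 0.037 [0.6717 0.0862] 0.0281 [0.671  0.0859] 376 seat [0.6717 0.0864] 0.0281 0.0306 0.032 [0.6734 0.0843] 0.0286 [0.6758 0.0875] 660 seat [0.6734 0.0838] 0.0282 0.0295
mid [0.555 0.066 0.046] 0.053 [0.5588 0.0676] 0.0228 [0.5574 0.0671] 276 seat [0.5587 0.0674] 0.0228 0.0356 0.05 [0.5597 0.0667] 0.0238 [0.566  0.0712] 456 seat [0.5597 0.0667] 0.0238 0.0345
green [ 0.441 -0.062  0.042] 0.045 [ 0.4427 -0.0617] 0.0228 [ 0.4424 -0.0615] 273 seat [ 0.4427 -0.0617] 0.0228 0.0266 0.042 [ 0.4437 -0.0631] 0.0236 [ 0.4494 -0.0581] 273 seat [ 0.4437 -0.0631] 0.0236 0.0255
cradle [0.434 0.077 0.027] 0.052 [0.4356 0.0788] 0.0436 [0.4351 0.0788] 643 0.048 [0.437  0.0771] 0.0433 [0.4386 0.0793] 631
nut [ 0.557 -0.063  0.036] 0.042 [ 0.5583 -0.0626] 0.0136 [ 0.5572 -0.0616] 94 0.037 [ 0.5596 -0.0633] 0.0149 [ 0.5628 -0.0595] 147
brush [0.709 0.329 0.028] 0.034 [0.7092 0.318 ] 0.0392 [0.7108 0.3226] 271 0.031 [0.7127 0.3177] 0.0391 [0.7167 0.3241] 841
brushh [0.704 0.242 0.016] 0.023 [0.7077 0.2477] 0.0438 [0.706  0.2496] 186 0.02 [0.7059 0.2475] 0.0444 [0.7086 0.2508] 461
jack [ 0.451 -0.235  0.137] 0.137 [ 0.4526 -0.2389] 0.0222 [ 0.4518 -0.238 ] 298 seat [ 0.4526 -0.2389] 0.0222 0.1207 0.135 [ 0.4529 -0.2401] 0.0219 [ 0.4566 -0.2358] 170 seat [ 0.4529 -0.2401] 0.0219 0.1194
bench [ 0.307 -0.012  0.001]
```

Both cameras agree to within 2 mm, and the radii and heights match the given sizes. Next I check that every pose is reachable.

```bash
cat >> h.py <<'E'
from scipy.spatial.transform import Rotation as R
OBJ=dict(blue=(.6722,-.0592),mid=(.5592,.0670),green=(.4432,-.0625),pad=(.6725,.0851))
JACK=(.4528,-.2395)
GZ=dict(blue=.036,mid=.026,green=.024,pad=.024)   # grasp height above underside
BASE=dict(blue=.12,mid=.175,green=.21,pad=.236)
def quat(phi):
    c,s=np.cos(phi),np.sin(phi)
    return R.from_matrix(np.array([[c,0,-s],[s,0,c],[0,-1,0]])).as_quat()
def tcp(xy,zg): return [xy[0],xy[1],zg+.147]
E
python3 - <<'E'
from h import *
s=read_state();m=R.from_quat(s["tcp_rot"]).as_matrix();print(m.round(3),np.degrees(np.arctan2(m[1,0],m[0,0])))
for deg in range(-180,180,20):
    q=quat(np.radians(deg));o=[]
    for n in OBJ:
        for p in (tcp(OBJ[n],GZ[n]),tcp(OBJ[n],.3),tcp(JACK,BASE[n]+GZ[n]),tcp(JACK,.32)):
            j=solve_ik(p,q);o.append(None if j is None else round(float(j[6]),2))
    print(deg,o)
E
```

```text
[[ 0.313 -0.001  0.95 ]
 [-0.95   0.001  0.313]
 [-0.001 -1.    -0.   ]] -71.73043155837219
-180 [-2.32, -2.6, -2.58, -2.71, 2.09, 2.51, -2.63, -2.71, -1.98, None, -2.66, -2.71, 2.25, 2.49, -2.68, -2.71]
-160 [-2.6, -2.25, -2.28, -2.37, -2.09, -2.5, -2.32, -2.37, -2.54, -2.48, -2.34, -2.37, -2.18, -2.46, -2.35, -2.37]
-140 [-2.33, -2.45, -1.98, -2.04, -2.58, -2.15, -2.01, -2.04, -2.31, -2.45, -2.02, -2.04, -2.57, -2.73, -2.03, -2.04]
-120 [-2.03, -2.13, -1.68, -1.71, -2.36, -2.44, -1.69, -1.71, -2.05, -2.11, -1.7, -1.71, -2.32, -2.41, -1.7, -1.71]
-100 [-1.75, -1.81, -1.38, -1.38, -2.11, -2.14, -1.38, -1.38, -1.78, -1.77, -1.38, -1.38, -2.03, -2.11, -1.38, -1.38]
-80 [-1.49, -1.5, -1.08, -1.04, -1.83, -1.8, -1.07, -1.04, -1.5, -1.43, -1.06, -1.04, -1.73, -1.79, -1.05, -1.04]
-60 [-1.21, -1.2, -0.77, -0.71, -1.52, -1.47, -0.75, -0.71, -1.23, -1.09, -0.74, -0.71, -1.43, -1.46, -0.73, -0.71]
-40 [-0.93, -0.87, -0.46, -0.38, -1.21, -1.13, -0.43, -0.38, -0.97, -0.75, -0.42, -0.38, -1.13, -1.13, -0.4, -0.38]
-20 [-0.65, -0.55, -0.15, -0.05, -0.91, -0.79, -0.12, -0.05, -0.71, -0.41, -0.1, -
[... 238 characters left out ...]
 0.61]
40 [0.26, 0.43, 0.79, 0.95, -0.05, 0.2, 0.84, 0.95, 0.15, 0.6, 0.87, 0.95, 0.03, 0.19, 0.9, 0.95]
60 [0.58, 0.75, 1.1, 1.27, 0.24, 0.53, 1.16, 1.27, 0.44, 0.93, 1.19, 1.27, 0.34, 0.53, 1.22, 1.27]
80 [0.9, 1.11, 1.42, 1.6, 0.54, 0.85, 1.47, 1.6, 0.82, 1.25, 1.51, 1.6, 0.65, 0.86, 1.54, 1.6]
100 [1.23, 1.44, 1.71, 1.92, 0.84, 1.13, 1.78, 1.92, 1.21, 1.6, 1.82, 1.92, 0.97, 1.2, 1.86, 1.92]
120 [1.42, 1.65, 1.83, 2.14, 1.04, 1.46, 1.93, 2.14, 1.11, 1.86, 2.0, 2.14, 1.2, 1.44, 2.04, 2.14]
140 [1.77, 2.0, 2.18, 2.49, 1.39, 1.81, 2.28, 2.49, 1.46, 2.21, 2.35, 2.49, 1.55, 1.79, 2.39, 2.49]
160 [2.12, 2.35, -2.32, -2.7, 1.74, 2.16, -2.44, -2.7, 1.81, 2.56, -2.52, -2.7, 1.9, 2.14, -2.58, -2.7]
```

```bash
cat >> h.py <<'E'
PHI=np.radians(-40);Q=quat(PHI)
def pick(n,force=30):
    xy=OBJ[n]; hov=max(.12,GZ[n]+.08)
    s=read_state()
    move_l(tcp(xy,hov),rate=.25)
    move_l(tcp(xy,GZ[n]),rate=.12)
    command_gripper(.03,force)
    s=read_state();print(n,'grip',round(s["opening"],4),s["force"].round(1),s["position"].round(4),'t',round(s["clock"],1))
def show(name,out):
    p,d=grab_frame(name);cv2.imwrite("pics/"+out,p[:,:,::-1]);return p,d
E
python3 - <<'E'
from h import *
move_pose(tcp(OBJ['blue'],.22),Q)
print(read_state()["position"],read_state()["clock"])
pick('blue')
move_l(tcp(OBJ['blue'],.20),rate=.2)
s=read_state();print(s["opening"],s["force"],s["clock"])
show("wrist","w1.png");show("scene","s1.png")
E
```

```text
[ 0.67212212 -0.06073065  0.36696111] 2.6833
blue grip 0.0455 [ 0.7 -1.1  0.5] [ 0.6723 -0.0593  0.1831] t 4.8
0.0453136041229406 [ 0.20950677 -0.02188438 -3.13292519] 5.7667
```

View pics/s1.png

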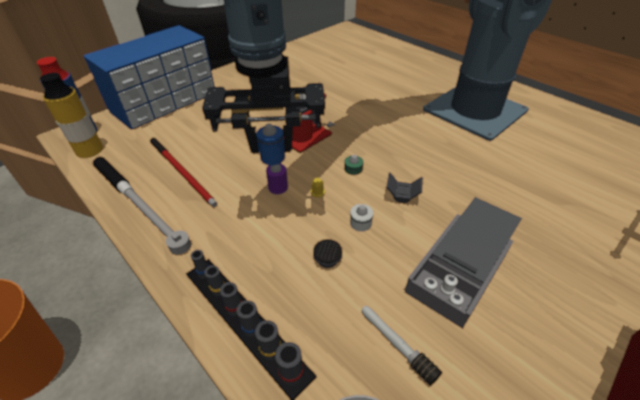

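View pics/w1.png

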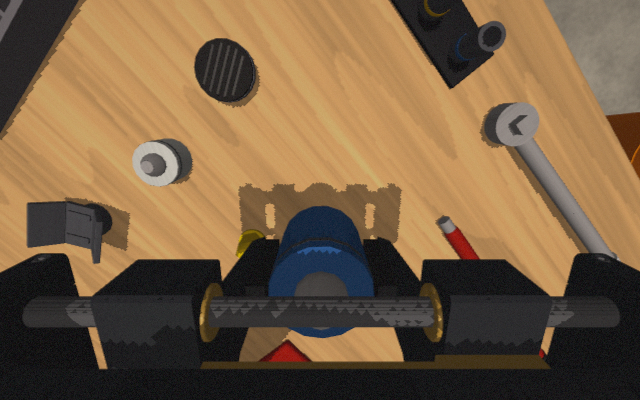

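Blue is held upright in the jaws (wrist view about (322,270)) with an opening of 45 mm, and it reads 3.1 N ≈ its weight plus offset. Now to carry it to the ram.

```bash
cat >> h.py <<'E'
def place(n,dx=0,dy=0):
    xy=(JACK[0]+dx,JACK[1]+dy); zc=BASE[n]+GZ[n]
    move_l(tcp(xy,max(zc+.035,.2)),rate=.2)
    dwell(.3);f0=read_state()["force"]
    for h in (.016,.012,.008,.005,.003,.001,-.0005,-.002):
        move_l(tcp(xy,zc+h),rate=.05)
        f=read_state();df=f["force"]-f0
        print(n,h,df.round(1),round(f["position"][2]-.147-GZ[n],4))
        if abs(df).max()>8: break
    return df
def release(n):
    command_gripper(.088); dwell(.3)
    s=read_state();p=s["position"];move_l([p[0],p[1],p[2]+.07],rate=.15)
    print('released',round(read_state()["opening"],4),'t',read_state()["clock"])
E
python3 - <<'E'
from h import *
place('blue')
print(read_state()["clock"],read_state()["position"])
show("wrist","w2.png");show("scene","s2.png")
E
```

```text
blue 0.016 [ 0.3  0.6 -0.4] 0.136
blue 0.012 [ 0.5 -0.1  0.9] 0.1319
blue 0.008 [ 0.7 -0.3  1.6] 0.1278
blue 0.005 [0.7 0.6 1. ] 0.1248
blue 0.003 [0.2 0.1 2.4] 0.1229
blue 0.001 [0.6 1.  0.7] 0.1209
blue -0.0005 [-1.8  0.7  7.7] 0.12
blue -0.002 [-7.2  2.5 24.7] 0.1199
10.1917 [ 0.45306281 -0.23938861  0.30285148]
```

View pics/s2.png

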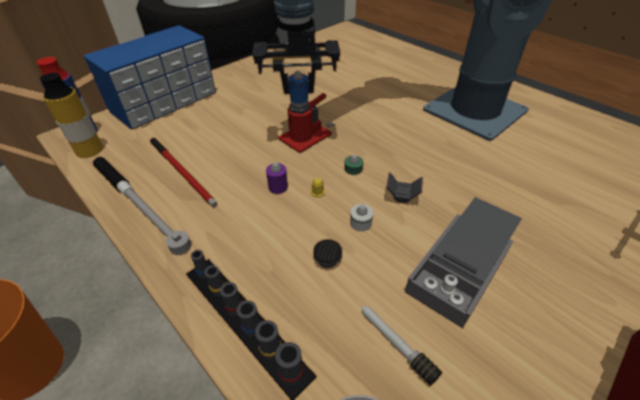

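The blue extension is at z=0.120 on the ram at scene (298,90), with contact felt right at seat height. Next: release it and check it.

```bash
cat >> h.py <<'E'
def check(top_z,label,rexp=.03):
    out=[]
    for nm in("top","scene"):
        p,d=show(nm,f"{label}_{nm}.png");W=cloud(nm,d).reshape(-1,3)
        W=W[np.linalg.norm(W[:,:2]-np.array(JACK),axis=1)<.045]
        b=W[abs(W[:,2]-top_z)<.004]
        if len(b)<8: print(nm,'few',len(b));continue
        m,r=mec(b[:,:2]);print(label,nm,m.round(4),round(r,4),'z',b[:,2].mean().round(4),'max',np.nanmax(W[:,2]).round(4),len(b))
E
python3 - <<'E'
from h import *
release('blue')
move_l(tcp(OBJ['mid'],.2),rate=.25)
check(.175,'c1')
pick('mid')
move_l(tcp(OBJ['mid'],.08),rate=.15)
s=read_state();print(s["opening"],s["force"],s["clock"])
show("wrist","w3.png")
E
```

```text
released 0.088 t 11.975
c1 top [ 0.4529 -0.2375] 0.023 z 0.1754 max 0.1923 267
c1 scene [ 0.4537 -0.2387] 0.0233 z 0.1744 max 0.1895 130
mid grip 0.0454 [-0.2 -0.4  1.3] [0.5592 0.067  0.1731] t 15.6
0.045524272717106726 [-0.29686622  0.63055496 -1.178321  ] 16.15
```

View pics/w3.png

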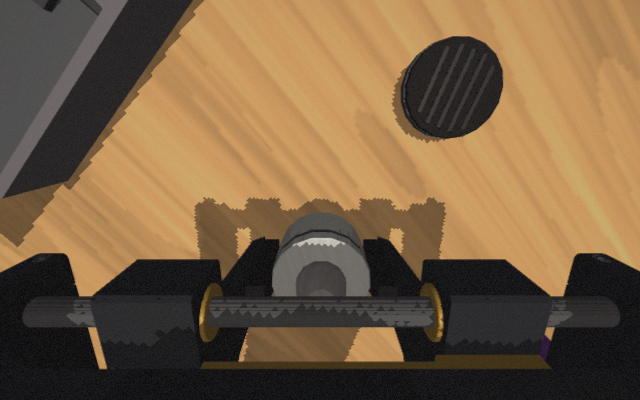

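View pics/c1_scene.png

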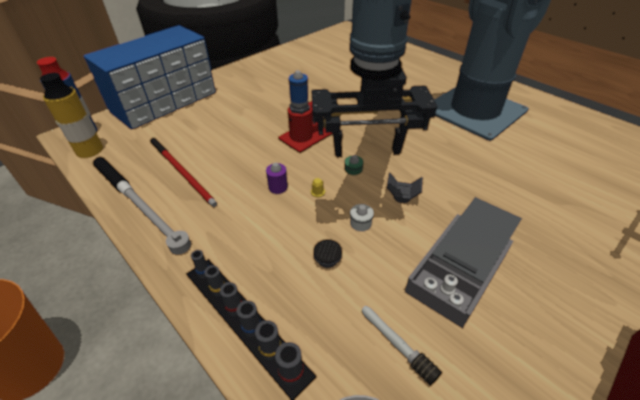

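Blue is standing seated on the ram (scene (299,90), seat z 0.175). The aluminium one is held upright at wrist (320,270). I'll shift the target by about 1 mm to match the measured blue.

```bash
sed -i 's/^JACK=.*/JACK=(.4532,-.2386)/' h.py; python3 - <<'E'
from h import *
move_l(tcp(OBJ['mid'],.24),rate=.2)
place('mid')
release('mid')
move_l(tcp(OBJ['green'],.28),rate=.25)
check(.21,'c2')
print(read_state()["clock"])
E
```

```text
mid 0.016 [0.7 0.7 1. ] 0.1907
mid 0.012 [1.3 0.8 1.1] 0.1869
mid 0.008 [0.4 0.5 0.8] 0.1828
mid 0.005 [1.4 0.4 0.6] 0.1798
mid 0.003 [0.6 0.4 1.3] 0.1779
mid 0.001 [1.3 1.1 1.2] 0.1759
mid -0.0005 [-0.7  0.3  7.5] 0.175
mid -0.002 [-5.2  2.6 21.8] 0.1749
released 0.0879 t 23.1833
c2 top [ 0.453  -0.2379] 0.0229 z 0.2105 max 0.2284 198
c2 scene [ 0.4515 -0.2382] 0.0254 z 0.2093 max 0.2243 139
24.1417
```

View pics/c2_scene.png

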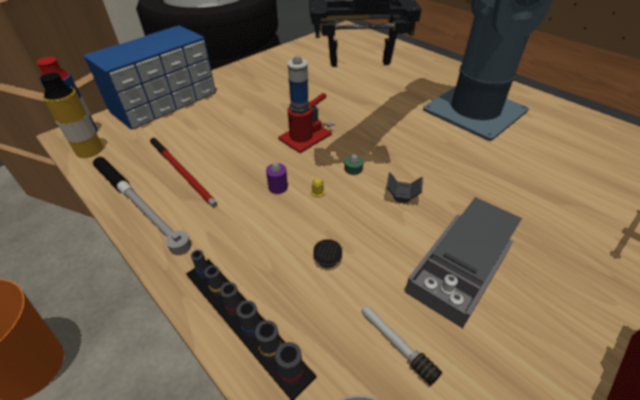

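The aluminium one is seated on the blue (scene (298,70), seat z 0.210). Green is next.

```bash
python3 - <<'E'
from h import *
pick('green')
move_l(tcp(OBJ['green'],.28),rate=.2)
s=read_state();print(s["opening"],s["force"],s["clock"])
show("wrist","w4.png")
place('green')
release('green')
move_l(tcp(OBJ['pad'],.30),rate=.25)
check(.236,'c3')
print(read_state()["clock"])
E
```

```text
green grip 0.0446 [-0.  -0.1  1. ] [ 0.4433 -0.0625  0.171 ] t 26.6
0.04462044359725693 [ 0.47090171  0.62612569 -1.73523156] 28.0417
green 0.016 [ 0.5 -0.4 -1.2] 0.2257
green 0.012 [-1.1 -1.3 -1. ] 0.2218
green 0.008 [-0.3 -0.1 -0.7] 0.2178
green 0.005 [0.2 0.1 0.2] 0.2148
green 0.003 [-0.5  0.3 -1.3] 0.2129
green 0.001 [-1.4 -0.3  0.1] 0.2109
green -0.0005 [-0.5  0.7  5.3] 0.21
green -0.002 [-4.4  1.1 16.4] 0.2098
released 0.0879 t 33.4
c3 top [ 0.4527 -0.2376] 0.023 z 0.2363 max 0.2522 315
c3 scene [ 0.4521 -0.2403] 0.0233 z 0.2359 max 0.2504 87
35.2167
```

View pics/c3_scene.png

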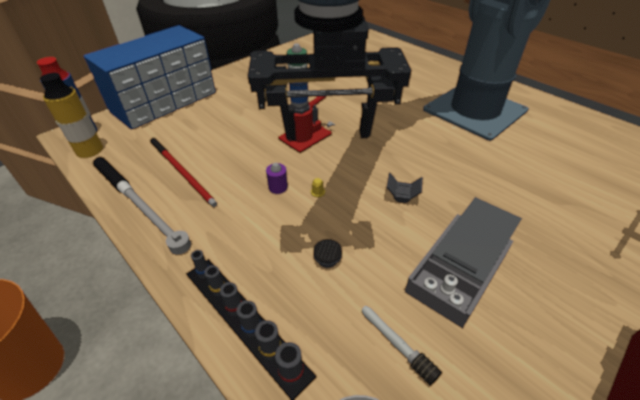

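The green is seated: its seat reads z 0.236 and it shows at scene (298,55), partly behind the gripper. Pad next, gripped by its rim.

```bash
sed -i 's/^JACK=.*/JACK=(.4529,-.2386)/' h.py; python3 - <<'E'
from h import *
pick('pad')
move_l(tcp(OBJ['pad'],.30),rate=.2)
s=read_state();print(s["opening"],s["force"],s["clock"])
p,d=show("wrist","w5.png");show("scene","s5.png")
E
```

```text
pad grip 0.0546 [-0.3 -0.   1.8] [0.6726 0.0851 0.1712] t 37.6
0.05425228697410523 [ 1.01445908  1.01413146 -1.56935541] 39.175
```

View pics/w5.png

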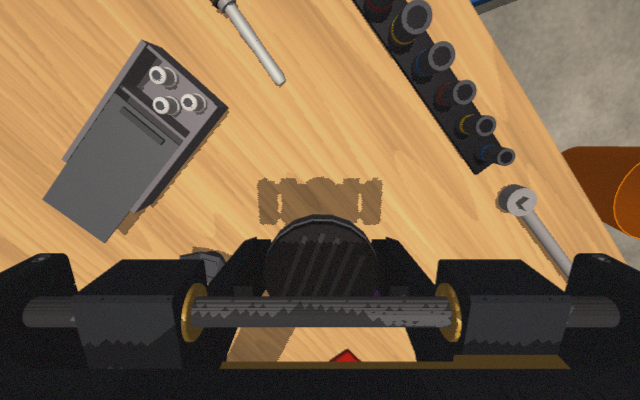

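View pics/s5.png

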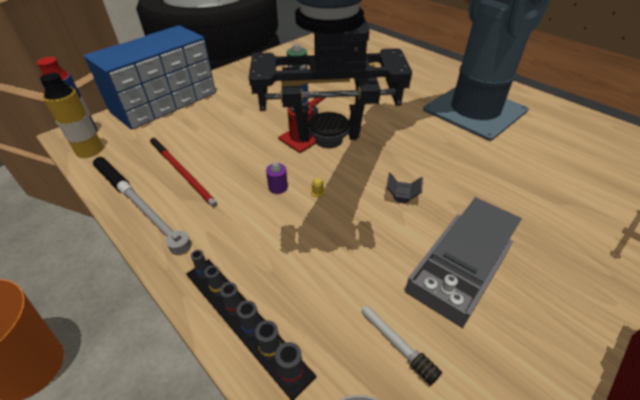

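The pad is held level by its rim (wrist (320,260), scene (328,125)). Now to place it.

```bash
python3 - <<'E'
from h import *
place('pad')
release('pad')
s=read_state();p=s["position"]
move_l([p[0]+.05,p[1]+.28,p[2]],rate=.2)
dwell(.5)
check(.266,'c4')
show("wrist","w6.png")
s=read_state();print(s["clock"],s["force"])
# bystanders vs start
for nm in("top","scene"):
    W=cloud(nm,grab_frame(nm)[1]).reshape(-1,3)
    for n,c in dict(cradle=(.436,.078),nut=(.559,-.063),brush=(.709,.329),brushh=(.704,.242),purple=(.613,-.1365)).items():
        k=W[(np.linalg.norm(W[:,:2]-np.array(c),axis=1)<.05)&(W[:,2]>.012)&(W[:,2]<.1)]
        if len(k)>5: m,r=mec(k[:,:2]);print(nm,n,m.round(4),round(r,4))
E
```

```text
pad 0.016 [-0.2 -0.6 -1.3] 0.2517
pad 0.012 [ 1.  -0.5 -1.1] 0.2479
pad 0.008 [ 0.4 -0.4 -2.4] 0.2438
pad 0.005 [ 0.   0.  -1.5] 0.2408
pad 0.003 [ 0.4  0.9 -1.7] 0.2389
pad 0.001 [-0.1  0.1 -1. ] 0.2369
pad -0.0005 [-2.2  0.6  5.9] 0.2361
pad -0.002 [-4.4  2.3 17.3] 0.236
released 0.0883 t 45.5333
c4 top [ 0.4524 -0.2371] 0.0277 z 0.2664 max 0.2712 634
c4 scene [ 0.453  -0.2379] 0.0283 z 0.2653 max 0.2669 236
47.7583 [0.10148966 0.34835654 0.43414154]
top nut [ 0.5603 -0.0687] 0.0103
top brush [0.7079 0.3183] 0.0393
top brushh [0.7036 0.2484] 0.0429
top purple [ 0.6125 -0.1359] 0.0233
scene cradle [0.436  0.0768] 0.0435
scene nut [ 0.5598 -0.0628] 0.0139
scene brush [0.7128 0.3178] 0.039
scene brushh [0.7072 0.2476] 0.044
scene purple [ 0.613  -0.1367] 0.0243
```

View pics/c4_scene.png

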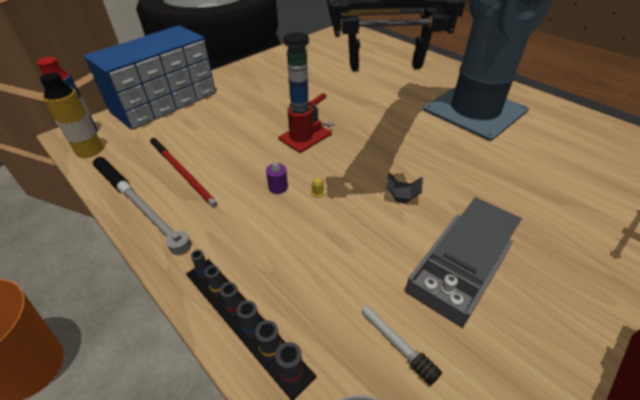

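The full stack is standing upright at scene (298,70), blue, aluminium, green, pad. The bystanders are unmoved and the arm is clear, so I'm handing it in.

```bash
python3 - <<'E'
from plant import *
print(close_job(),read_state()["clock"])
E
```

```text
the job is handed in; nothing more can be done
the job is handed in; nothing more can be done
```

The jack is made up and handed in: blue, aluminium, green, then the rubber pad, all on the ram. I finished stacking at about 48 s of the 101 s allowed; the hand-in reported no verdict.

- **Seating:** each piece touched down within 0.2 mm of its nominal height. Afterwards both cameras put each top face within 1 mm of where it should be: 0.175, 0.210, 0.236 and 0.266 m. The last picture shows the stack upright.
- **Centring:** in the pad check the stack's axis was within about 2.5 mm of the ram's as first measured, which is about the calibration error. One view of the aluminium piece gave a poorer circle fit (25.4 mm radius instead of 23 mm). I trusted the other camera there, and the green piece then seated on it at the right height.
- **Other items:** the cradle, nut cover and hub brush were within 1–2 mm of their starting positions in the scene camera. In the last top view the arm hid the cradle and part of the nut cover. That view put the nut cover 6 mm off with a radius that was too small.
- **Robot:** the gripper was open and well clear of the stack at the end. The highest contact force in my readings was about 25 N.

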